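# Clamp a louvre slat in the drilling jig

## Task

The green louvre slat lies loose in the drilling jig: slide it endways, gently, until it is fully home against the dark wooden end stop, and clamp it there. The star knob is only resting on top of its stud: pressing lightly down on it, turn it backwards (anticlockwise from above) until you feel its thread drop in with a click, and only then turn it forwards (clockwise) until the strap holds the slat firmly, without forcing the thread or crushing the slat. Let go, and leave the tools and the offcut round the jig where they lie.

Things in the scene. Friction and masses are not known exactly. Their poses are not given: they have to be found in the camera images.
- jig: Plywood drilling jig screwed to the table; base 172 mm (x) by 280 mm (y), 18 mm thick. Origin under the base on the table, z up. The slat's channel runs along the jig's y at x = -35 mm, between 6 mm high fences 47 mm apart; the dark end stop's face is at y = +140 mm. The base ends at y = -115 mm, so the slat's -y end sticks out in the air there. An aluminium drill bridge spans y = 101 to 123 mm.
- slat_center (a point): Centre (half-way up) of the green slat, 300 mm long (y), 44 mm wide (x), 8 mm thick, lying on the base with its axes along the jig's. Its underside is 18 mm above the table. It slides along the jig's y with little friction; fully home, its centre is at jig x = -35, y = -10 mm.
- strap: Steel hold-down strap 34 mm wide along the jig's x, over the slat at jig y = 0. Origin on its hinge pin, at jig x = 75, z = 39 mm; its rubber pad, 110 mm from the pin, hangs 1 mm clear of the slat on a light lift spring until the knob pulls it down. Strap top at jig z = 44 mm, washer to 47 mm.
- knob_grip (a point): Middle of the star knob's black head, on its axis: head 49 mm across, 16 mm high, 20 mm hub below it, axis upright at jig x = 20, y = 0. Captive: it lifts a few mm, not off. Resting on the thread's end this point is about 78 to 80 mm over the table; turned back it climbs 0.8 mm per rad, then drops about 5 mm to about 75 mm, where its right-hand thread (5 mm pitch) can engage. Clamped: about 74 mm.
- stud: The knob's steel stud, upright at jig x = 20, y = 0; origin on its axis near the table top; it is set up to 1 mm higher or lower in the base than drawn, which shifts the knob's heights.
- knob_thread: Brass insert with the thread, fixed inside the knob hub, hidden; origin on the axis at the hub foot.
- knob (a joint): Turn of the star knob from where it stood at the start, rad; clockwise from above (forwards, tightening) is positive. The thread start is not to be seen: it lies 0.5 to 2.5 rad back from the start. A press of 3 to 8 N is plenty. Turning freely takes about 0.05 N m. After the drop it turns forwards 1 to 3.5 rad before the strap bites; then each rad adds about 0.07 N m and 15 N on the slat: 0.1 to 0.16 N m is firm.
- screwdriver: Yellow screwdriver, 84 x 207 x 26 mm, lying beyond the jig: leave alone.
- tape_measure: Yellow tape measure, 59 x 84 x 69 mm, standing past the stop end of the jig: leave alone.
- offcut: Pine offcut, 127 x 82 x 32 mm, beyond the jig: leave alone.
- pencil: Red carpenter's pencil, 191 mm long, 8 mm thick, on the robot's side of the jig: leave alone.

How it is judged:
By the outcome, as a careful person would: the job done as asked, in the order asked, and still so for the second after the job is handed in, with the robot touching nothing.
It also fails if it takes over 72 s, if anything falls off the work surface, if the arm or the gripper's body presses on something with over 40 N, if the wrist force passes 120 N, or if a joint passes its speed limit or range.

## Robot

A 7-joint arm with a two-finger parallel gripper is mounted at the origin on a cart in front of the work surface, level with it; the furniture and walls round the work are solid. World frame = base frame: x ahead of the robot, y to its left, z up, the work surface at z = 0. Lengths are in m, angles in rad, forces in N, time in s.
With the tool pointing down it reaches from about 0.4 to 0.85 m from the base axis. Payload 10.4 kg.
Tool frame: the origin (TCP) lies at the very end of the fingers, on their centre line; the grasp point (between the pads) lies behind it (env.tcp_to_grasp is the z of the grasp point in the tool frame, in m); z points along the fingers, y is the line along which they close (so a half turn about z gives the same grasp; the last joint's range is limited). The gripper opens to 85 mm and grips with 20 to 120 N. Pads are 22 mm wide; open, the fingers measure 114 mm over their backs; the gripper's body (76 mm by 85 mm) begins 54 mm behind the grasp point. The pads swing forward as they close: fully open they stand 13 mm farther back than shut.
Start: joints at [1.094, 0.332, -0.065, 1.46, 0.022, 1.35, -0.088], TCP at [0.274, -0.562, 0.231] pointing down, gripper open.
Joint ranges: [-2.6, 2.6], [-0.5, 2.12], [-1.47, 1.34], [0.16, 2.42], [-1.27, 4.41], [0.06, 2.06], [-2.6, 2.6]. Speed limits (rad/s): [2.22, 2.22, 2.79, 2.79, 3.14, 3.14, 3.14].

## Interface

Orientations are given as a unit quaternion [w, x, y, z].
In Python, from station import telemetry, imaging, close_job, env gives the robot as it stands. The module is installed in compiled form; this text tells all that it offers.
- The arm moves only by the tool send_rows, never from a script. Its argument "steps" is a list of rows, each an object with "xyz": the shift along the world's x, y, z each as a share of 0.05 m, from -1 to 1, a list of three; "turn": the turn about the world's z as a share of 2 pi rad, from -1 to 1; "gripper": the gripper's target within -1 to 1 (fully open at 1, half-way at 0, shut at -1). In form: [{"xyz": [tx, ty, tz], "turn": turn, "gripper": gripper}, ...]. A call has exactly 5 rows; each row shifts and turns the commanded pose from where the row before left it; what a row does not reach is not made up. A row lasts 1/12 s, in which the tool goes at most 41.7 mm and 7.16 degrees, less where a joint would pass 70% of its speed; a pose out of reach is approached as far as the arm can. A call with a number of a shift or a turn outside -1 to 1 is refused whole. A call with a gripper value outside its range is refused whole. The fingers move at their own pace and stop on an object; the grip force is fixed at half the most. Time passes only in rows, so rows that do not move let the fingers close, or fill a call up. It gives the time, the measured TCP pose, the force, the opening and the grip force at its end, in the units of the state.
- telemetry.observe(): the state, without advancing time (a new reading comes with each control period).
- imaging.get_image(name): name is "scene" or "top" or "wrist"; returns the picture (480x640x3 uint8, red, green, blue); there is no depth.
- imaging.camera_info(name): a dict with "fx", "fy", "cx", "cy" (pixels), "rvec" (rotation vector, rad) and "tvec" (3), from world to camera coordinates, as OpenCV has them; the wrist camera has in their place "T_tool_cam" (4x4, takes a point from camera to tool coordinates, whose origin is the TCP and whose axes are the flange's). Camera axes: x right, y down, z forward; pixel columns grow to the right and rows downward; lengths in m; the calibration is good to about 2 mm. The wrist camera is an equidistant fisheye: a pixel r from the principal point sees the ray r / f radians off the axis. A picture is of the moment at which its call begins: read the wrist's pose just before it. camera_info takes no time and is no camera call.
- close_job(): hands the job in; it is judged then, once.
Trained networks look in the newest picture that a camera, given by its name, has taken for a name from the list of things; names that differ only in an ending like _2 or _b are one class to them, and where a whole thing is asked for, a point or a joint stands for the part that bears it (a point fixed in the world has none). Each returns a list of dicts, best first, with "p" (0 to 1); they miss things now and then, are a little off and sometimes report something else, mostly with a low value. They report only what shows in the picture. A call takes as long as a camera call.
- imaging.find_in(camera, target): "point" ([column, row] in pixels, amid what is visible of it).
- imaging.trace(camera, target): "mask" (480x640 bool, what is visible of it) and "point" ([column, row] in pixels, amid what is visible of it).
The state is a dict: "clock": time; "joint_positions": joint angles; "qvel": joint speeds; "joint_efforts": joint torques, N m; "tcp_pos": TCP position; "orientation": TCP orientation; "contact_force": force on the tool from outside, world axes, zero at the start; "wrist_torque": the same for the moment, N m; "opening": finger opening in m; "finger_force": force on a finger pad.
Only numpy, scipy, OpenCV 4.12 (cv2) and the standard library are available. Lean on these libraries where they do the work, as an engineer would, in place of code of your own. Each camera call takes 0.05 s, during which the arm holds its last target. There are 200 camera calls.

## Working session

There is one attempt and no reset: what is moved stays moved. The work goes in short steps, Python scripts to look and compute and a tool call to move; the robot and the scene stay as the last step left them, time stands still between calls to the robot, and variables do not carry over. Pictures are saved under pics/ and viewed, at most 10 in all, crops included, and the job is handed in when it is done.

Besides the shell and the picture viewer there is one more tool, called after "Call:" as a command line: name --argument value ..., lists and objects as JSON in quotes. send_rows: Moves the arm, as the interface text tells. Shift numbers are shares of 0.05 m and turn numbers shares of 2 pi rad, none past 1 either way. Its arguments: {"type":"object","properties":{"steps":{"type":"array","items":{"type":"object","properties":{"xyz":{"type":"array","items":{"type":"number"}},"turn":{"type":"number"},"gripper":{"type":"number"}}}}},"required":["steps"]}

```bash
mkdir -p pics; cat > h.py <<'E'
import numpy as np, cv2
from station import telemetry, imaging, env
def ray(name,px):
    i=imaging.camera_info(name); R=cv2.Rodrigues(np.array(i["rvec"],float))[0]; t=np.array(i["tvec"],float).ravel()
    d=np.array([(px[0]-i["cx"])/i["fx"],(px[1]-i["cy"])/i["fy"],1.])
    return -R.T@t, R.T@d
def atz(name,px,z):
    o,d=ray(name,px); return o+d*(z-o[2])/d[2]
def proj(name,P):
    i=imaging.camera_info(name); R=cv2.Rodrigues(np.array(i["rvec"],float))[0]
    q=np.asarray(P)@R.T+np.array(i["tvec"],float).ravel()
    return np.c_[q[:,0]/q[:,2]*i["fx"]+i["cx"],q[:,1]/q[:,2]*i["fy"]+i["cy"]]
E
python3 - <<'E'
from h import *
print(env.tcp_to_grasp, {k:np.round(v,3).tolist() if not isinstance(v,str) else v for k,v in telemetry.observe().items()})
for c in ("top","scene"):
    im=imaging.get_image(c); cv2.imwrite(f"pics/{c}0.png",im[:,:,::-1])
    print(c,imaging.camera_info(c))
    for t,z in (("knob_grip",.079),("slat_center",.026),("strap",.044),("jig",.018)):
        for r in imaging.trace(c,t)[:1]:
            m=r["mask"].astype(np.uint8)
            rc=cv2.minAreaRect(cv2.findNonZero(m)); 
            print(c,t,round(r["p"],2),r["point"],atz(c,r["point"],z).round(4),[atz(c,p,z).round(4)[:2].tolist() for p in cv2.boxPoints(rc)])
E
```

```text
-0.0187 {'clock': 0.0, 'joint_positions': [1.094, 0.333, -0.065, 1.461, 0.022, 1.35, -0.088], 'qvel': [-0.0, -0.0, 0.0, -0.0, 0.0, -0.001, -0.002], 'joint_efforts': [-0.001, -62.546, 0.049, -39.162, 0.016, 0.01, 0.0], 'tcp_pos': [0.274, -0.561, 0.231], 'orientation': [-0.001, 0.974, 0.225, -0.0], 'contact_force': [-0.376, 1.049, 0.09], 'wrist_torque': [0.007, -0.015, 0.0], 'finger_force': 0.0, 'opening': 0.085}
top {'fx': 575.3365494938497, 'fy': 575.3365494938497, 'cx': 311.1053986167315, 'cy': 241.24033475621874, 'rvec': array([ 2.17271132, -2.11907424,  0.18575908]), 'tvec': array([0.0757656 , 0.58631846, 1.14451934])}
top knob_grip 0.96 [350.4, 236.6] [0.5905 0.0119 0.079 ] [[0.6074, 0.0372], [0.6086, -0.0073], [0.5637, -0.0078], [0.5626, 0.0365]]
top slat_center 0.86 [378.8, 267.6] [ 0.5353 -0.0528  0.026 ] [[0.5415, 0.1113], [0.5711, -0.1853], [0.5266, -0.188], [0.4976, 0.1069]]
top strap 0.61 [347.1, 252.6] [0.5627 0.0154 0.044 ] [[0.6444, 0.0374], [0.6479, 0.0015], [0.5138, -0.0093], [0.5105, 0.026]]
top jig 0.74 [330.2, 241.4] [0.5894 0.0496 0.018 ] [[0.6476, 0.1878], [0.675, -0.0987], [0.4992, -0.1101], [0.4735, 0.1701]]
scene {'fx': 446.68136036127345, 'fy': 446.68136036127345, 'cx': 312.6509028166211, 'cy': 236.05007959311263, 'rvec': array([ 1.37305528, -2.08788517,  0.96308549]), 'tvec': array([0.34254026, 0.39953053, 0.50019468])}
scene knob_grip 0.72 [360.6, 235.3] [0.5814 0.023  0.079 ] [[0.5994, 0.0438], [0.6312, -0.0078], [0.5752, -0.0124], [0.5469, 0.0374]]
scene slat_center 0.59 [361.1, 327.9] [0.423  0.1021 0.026 ] [[0.4, 0.1584], [0.4693, 0.0058], [0.4578, 0.0045], [0.3904, 0.1559]]
scene strap 0.73 [366.9, 253.4] [0.5644 0.0155 0.044 ] [[0.6335, 0.0495], [0.6604, 0.0066], [0.516, -0.0091], [0.4962, 0.0299]]
scene jig 0.89 [338.3, 269.2] [0.5706 0.0726 0.018 ] [[0.6467, 0.1895], [0.7155, -0.1721], [0.4919, -0.1017], [0.4621, 0.1971]]
```

View pics/top0.png

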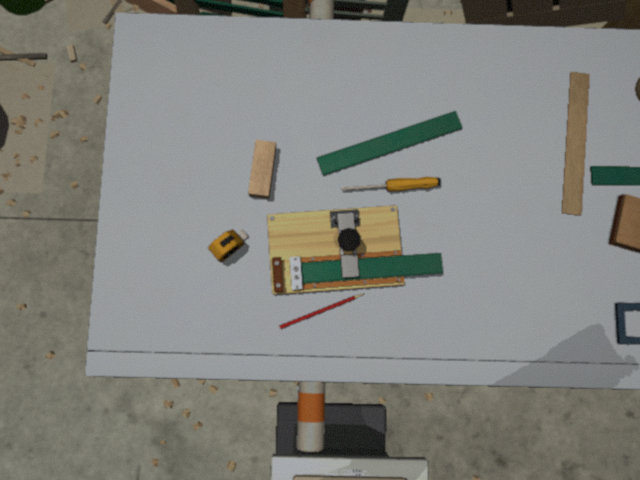

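View pics/scene0.png

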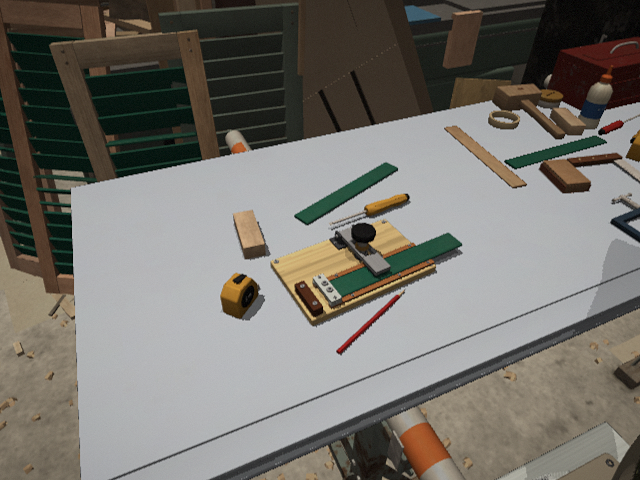

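The top view shows the jig yawed by about 0.09 rad, with the knob at (350,238). The slat's free end is at (442,264), and there is a gap of about 37 mm to the stop. I'll move near the slat's free end, with the fingers closing on the way.

Call:
send_rows --steps '[{"xyz": [0.37,0.45,0],"turn": -0.0115,"gripper": -1},{"xyz": [0.37,0.45,0],"turn": -0.0115,"gripper": -1},{"xyz": [0.37,0.45,0],"turn": -0.0115,"gripper": -1},{"xyz": [0.37,0.45,0],"turn": -0.0115,"gripper": -1},{"xyz": [0.37,0.45,0],"turn": -0.0115,"gripper": -1}]'

```text
clock: 0.92
tcp_pos: [0.3672, -0.4481, 0.2315]
orientation: [0.0, 0.999, 0.044, 0.0]
contact_force: [0.5, -0.3, -0.2]
opening: 0.0254
finger_force: 0.0
```

Call:
send_rows --steps '[{"xyz": [0.37,0.45,-0.2],"turn": 0,"gripper": -1},{"xyz": [0.37,0.45,-0.2],"turn": 0,"gripper": -1},{"xyz": [0.37,0.45,-0.2],"turn": 0,"gripper": -1},{"xyz": [0.37,0.45,-0.2],"turn": 0,"gripper": -1},{"xyz": [0.37,0.45,-0.2],"turn": 0,"gripper": -1}]'

```text
clock: 1.33
tcp_pos: [0.4598, -0.3356, 0.1811]
orientation: [0.0, 0.999, 0.046, 0.0]
contact_force: [0.0, -0.5, 0.3]
opening: -0.0
finger_force: 0.0
```

Call:
send_rows --steps '[{"xyz": [0.37,0.45,0],"turn": 0,"gripper": -1},{"xyz": [0.37,0.45,0],"turn": 0,"gripper": -1},{"xyz": [0.37,0.45,0],"turn": 0,"gripper": -1},{"xyz": [0.37,0.4,0],"turn": 0,"gripper": -1},{"xyz": [0.37,0.4,0],"turn": 0,"gripper": -1}]'

```text
clock: 1.75
tcp_pos: [0.5524, -0.228, 0.1815]
orientation: [0.0, 0.999, 0.046, 0.0]
contact_force: [0.8, -0.2, 0.3]
opening: 0.0
finger_force: 0.0
```

```bash
python3 - <<'E'
from h import *
from scipy.spatial.transform import Rotation as Ro
s=telemetry.observe(); print({k:np.round(v,3).tolist() for k,v in s.items()})
im=imaging.get_image("wrist"); cv2.imwrite("pics/w1.png",im[:,:,::-1])
i=imaging.camera_info("wrist"); print(i)
E
```

```text
{'clock': 1.75, 'joint_positions': [0.54, 0.318, -0.275, 1.593, 0.09, 1.243, -1.229], 'qvel': [-0.425, 0.245, -0.138, -0.302, 0.109, 0.076, -0.569], 'joint_efforts': [2.754, -61.98, -2.646, -36.036, -0.316, -0.072, 1.157], 'tcp_pos': [0.552, -0.228, 0.181], 'orientation': [0.0, 0.999, 0.046, 0.0], 'contact_force': [0.772, -0.212, 0.312], 'wrist_torque': [-0.018, 0.006, -0.008], 'finger_force': 0.0, 'opening': 0.0}
{'fx': 371.64829954431775, 'fy': 371.64829954431775, 'cx': 318.62232351415696, 'cy': 241.44546065175035, 'T_tool_cam': array([[ 8.07997990e-04, -9.61156718e-01, -2.76002013e-01,
         7.04785312e-02],
       [ 9.99999152e-01,  4.94676870e-04,  1.20482929e-03,
         2.94333283e-04],
       [-1.02149795e-03, -2.76002752e-01,  9.61156302e-01,
        -1.43311316e-01],
       [ 0.00000000e+00,  0.00000000e+00,  0.00000000e+00,
         1.00000000e+00]])}
```

View pics/w1.png

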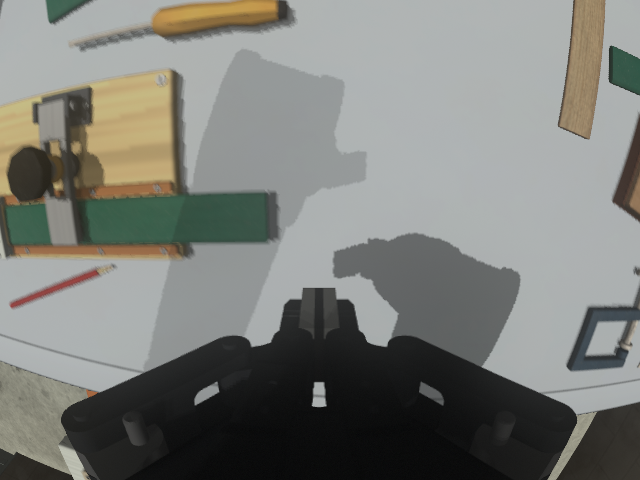

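The wrist view shows the slat end's corners at about (272,193) and (274,241), the base corner at (177,70), and the knob at (29,175).

```bash
cat >> h.py <<'E'
from scipy.spatial.transform import Rotation as Ro
def watz(px,z,s=None):
    s=s or telemetry.observe(); i=imaging.camera_info("wrist"); w,x,y,zq=s["orientation"]
    R=Ro.from_quat([x,y,zq,w]).as_matrix(); T=np.array(i["T_tool_cam"])
    u=np.array([px[0]-i["cx"],px[1]-i["cy"]])/i["fx"]; r=np.linalg.norm(u)
    d=np.r_[u/r*np.sin(r),np.cos(r)]; o=R@T[:3,3]+np.array(s["tcp_pos"]); d=R@T[:3,:3]@d
    return o+d*(z-o[2])/d[2]
E
python3 - <<'E'
from h import *
s=telemetry.observe(); print(s["tcp_pos"])
for p,z in (((271,193),.026),((274,241),.026),((177,70),.018),((29,175),.083),((80,194),.026),((80,242),.026)): print(p,watz(p,z,s).round(4))
for p,z in (((442,255),.026),((443,273),.026),((397,206),.018),((349,240),.087),((403,281),.018),((268,213),.018),((271,294),.018)): print("top",p,atz("top",p,z).round(4))
E
```

```text
[ 0.55588989 -0.22213237  0.18144955]
(271, 193) [ 0.5781 -0.1812  0.026 ]
(274, 241) [ 0.5377 -0.1865  0.026 ]
(177, 70) [ 0.6778 -0.089   0.018 ]
(29, 175) [0.5898 0.0191 0.083 ]
(80, 194) [0.5648 0.0043 0.026 ]
(80, 242) [0.5172 0.0077 0.026 ]
top (442, 255) [ 0.5653 -0.1858  0.026 ]
top (443, 273) [ 0.5274 -0.1875  0.026 ]
top (397, 206) [ 0.67   -0.0922  0.018 ]
top (349, 240) [0.5822 0.0153 0.087 ]
top (403, 281) [ 0.5092 -0.1049  0.018 ]
top (268, 213) [0.6472 0.1833 0.018 ]
top (271, 294) [0.4751 0.171  0.018 ]
```

Call:
send_rows --steps '[{"xyz": [-0.02,0,-0.68],"turn": 0,"gripper": -1},{"xyz": [-0.02,0,-0.68],"turn": 0,"gripper": -1},{"xyz": [0,0,-0.68],"turn": 0,"gripper": -1},{"xyz": [0,0,-0.68],"turn": 0,"gripper": -1},{"xyz": [0,0,-0.66],"turn": 0,"gripper": -1}]'

```text
clock: 2.22
tcp_pos: [0.5493, -0.2294, 0.0109]
orientation: [0.0, 0.999, 0.046, 0.0]
contact_force: [0.2, 0.3, -0.6]
opening: -0.0002
finger_force: 0.0
```

Call:
send_rows --steps '[{"xyz": [0,0,0],"turn": 0,"gripper": -1},{"xyz": [-0.006,0.06,0],"turn": 0,"gripper": -1},{"xyz": [-0.006,0.06,0],"turn": 0,"gripper": -1},{"xyz": [-0.006,0.06,0],"turn": 0,"gripper": -1},{"xyz": [-0.006,0.06,0],"turn": 0,"gripper": -1}]'

```text
clock: 2.63
tcp_pos: [0.5497, -0.2172, 0.0147]
orientation: [0.001, 0.999, 0.046, 0.002]
contact_force: [-0.3, -0.2, -0.6]
opening: 0.0001
finger_force: 0.0
```

Call:
send_rows --steps '[{"xyz": [-0.006,0.06,0],"turn": 0,"gripper": -1},{"xyz": [-0.006,0.06,0],"turn": 0,"gripper": -1},{"xyz": [-0.006,0.06,0],"turn": 0,"gripper": -1},{"xyz": [-0.006,0.06,0],"turn": 0,"gripper": -1},{"xyz": [-0.006,0.06,0],"turn": 0,"gripper": -1}]'

```text
clock: 3.05
tcp_pos: [0.5468, -0.202, 0.0124]
orientation: [0.0, 0.999, 0.046, 0.0]
contact_force: [-0.6, -0.4, 0.2]
opening: -0.0
finger_force: 0.0
```

Call:
send_rows --steps '[{"xyz": [-0.005,0.05,0],"turn": 0,"gripper": -1},{"xyz": [-0.005,0.05,0],"turn": 0,"gripper": -1},{"xyz": [-0.005,0.05,0],"turn": 0,"gripper": -1},{"xyz": [-0.005,0.05,0],"turn": 0,"gripper": -1},{"xyz": [0,0,0],"turn": 0,"gripper": -1}]'

```text
clock: 3.47
tcp_pos: [0.5459, -0.1916, 0.0123]
orientation: [-0.0, 0.999, 0.047, 0.0]
contact_force: [0.7, -0.0, 0.1]
opening: -0.0005
finger_force: 0.0
```

```bash
python3 - <<'E'
from h import *
im=imaging.get_image("scene"); cv2.imwrite("pics/s1.png",cv2.resize(im[180:340,250:490],None,fx=3,fy=3,interpolation=cv2.INTER_CUBIC)[:,:,::-1])
s=telemetry.observe(); print(s["tcp_pos"],s["contact_force"])
E
```

```text
[ 0.54582919 -0.19189512  0.01231879] [ 0.5455505  -0.06883611 -0.258627  ]
```

View pics/s1.png

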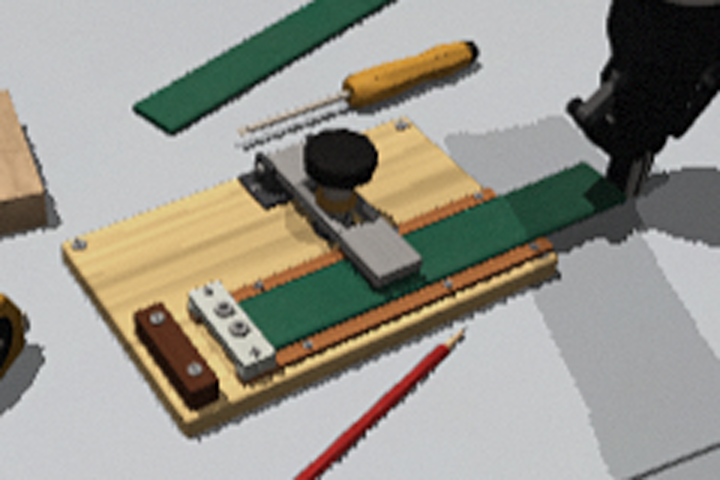

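The crop shows the fingers right at the slat's free end at about (620,195), so I'll start pushing gently.

Call:
send_rows --steps '[{"xyz": [0.01,0.05,0],"turn": 0,"gripper": -1},{"xyz": [0.01,0.05,0],"turn": 0,"gripper": -1},{"xyz": [0,0.05,0],"turn": 0,"gripper": -1},{"xyz": [0,0.05,0],"turn": 0,"gripper": -1},{"xyz": [0,0.05,0],"turn": 0,"gripper": -1}]'

```text
clock: 3.93
tcp_pos: [0.5468, -0.1795, 0.0123]
orientation: [0.0, 0.999, 0.046, -0.0]
contact_force: [0.4, -0.3, 0.5]
opening: 0.0003
finger_force: 0.3
```

Call:
send_rows --steps '[{"xyz": [-0.004,0.04,0],"turn": 0,"gripper": -1},{"xyz": [-0.004,0.04,0],"turn": 0,"gripper": -1},{"xyz": [-0.004,0.04,0],"turn": 0,"gripper": -1},{"xyz": [-0.004,0.04,0],"turn": 0,"gripper": -1},{"xyz": [-0.004,0.04,0],"turn": 0,"gripper": -1}]'

```text
clock: 4.35
tcp_pos: [0.5458, -0.1696, 0.0123]
orientation: [0.0, 0.999, 0.046, 0.0]
contact_force: [-0.3, -1.2, 0.8]
opening: -0.0
finger_force: 0.2
```

```bash
python3 - <<'E'
from h import *
im=imaging.get_image("scene"); cv2.imwrite("pics/s2.png",cv2.resize(im[180:340,250:490],None,fx=3,fy=3,interpolation=cv2.INTER_CUBIC)[:,:,::-1])
s=telemetry.observe(); print(s["tcp_pos"],s["contact_force"])
E
```

```text
[ 0.54577803 -0.16904854  0.01231245] [-0.96753941 -0.49387012 -0.60190739]
```

View pics/s2.png

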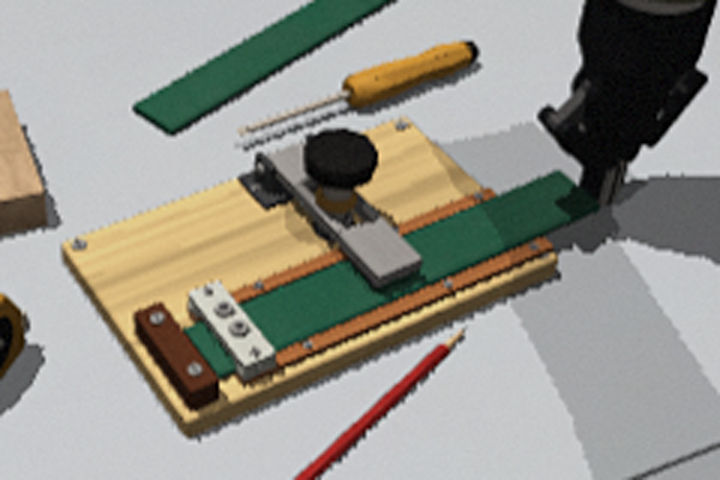

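The slat is sliding: its leading end now shows past the bridge at about (205,350), a few mm short of the stop. I'll continue more slowly.

Call:
send_rows --steps '[{"xyz": [-0.002,0.02,0],"turn": 0,"gripper": -1},{"xyz": [-0.002,0.02,0],"turn": 0,"gripper": -1},{"xyz": [-0.002,0.02,0],"turn": 0,"gripper": -1},{"xyz": [-0.002,0.02,0],"turn": 0,"gripper": -1},{"xyz": [-0.002,0.02,0],"turn": 0,"gripper": -1}]'

```text
clock: 4.82
tcp_pos: [0.5453, -0.1647, 0.0124]
orientation: [0.0, 0.999, 0.046, 0.0]
contact_force: [-0.6, -0.3, -0.2]
opening: 0.0
finger_force: 0.2
```

Call:
send_rows --steps '[{"xyz": [-0.002,0.02,0],"turn": 0,"gripper": -1},{"xyz": [-0.002,0.02,0],"turn": 0,"gripper": -1},{"xyz": [-0.002,0.02,0],"turn": 0,"gripper": -1},{"xyz": [-0.002,0.02,0],"turn": 0,"gripper": -1},{"xyz": [-0.002,0.02,0],"turn": 0,"gripper": -1}]'

```text
clock: 5.23
tcp_pos: [0.5449, -0.1637, 0.0128]
orientation: [0.002, 0.999, 0.045, 0.0]
contact_force: [1.1, -15.7, 0.2]
opening: -0.0001
finger_force: 7.6
```

The push force rose to 16 N at y = -0.164, so the slat is against the stop. I'll back off, lift, and go over the knob while turning the wrist to leave room for the back-turn.

Call:
send_rows --steps '[{"xyz": [0.004,-0.05,0],"turn": 0,"gripper": -1},{"xyz": [0.01,-0.15,0],"turn": 0,"gripper": -1},{"xyz": [0.02,-0.25,0],"turn": 0,"gripper": -1},{"xyz": [0,0,0.5],"turn": 0,"gripper": -1},{"xyz": [0,0,0.7],"turn": 0,"gripper": -1}]'

```text
clock: 5.65
tcp_pos: [0.5441, -0.1831, 0.07]
orientation: [-0.001, 0.999, 0.046, -0.003]
contact_force: [0.7, -0.0, 0.1]
opening: 0.0002
finger_force: 0.0
```

Call:
send_rows --steps '[{"xyz": [0,0,0.7],"turn": 0.017,"gripper": 1},{"xyz": [0,0,0.7],"turn": 0.017,"gripper": 1},{"xyz": [0.04,0.2,0.3],"turn": 0.017,"gripper": 1},{"xyz": [0.08,0.4,0.1],"turn": 0.017,"gripper": 1},{"xyz": [0.08,0.4,0],"turn": 0.017,"gripper": 1}]'

```text
clock: 6.07
tcp_pos: [0.5576, -0.1333, 0.1646]
orientation: [0.001, 0.951, 0.31, 0.002]
contact_force: [0.8, 0.5, 0.0]
opening: 0.0606
finger_force: 0.0
```

Call:
send_rows --steps '[{"xyz": [0.08,0.4,0],"turn": 0.017,"gripper": 1},{"xyz": [0.08,0.4,0],"turn": 0.017,"gripper": 1},{"xyz": [0.08,0.4,0],"turn": 0.017,"gripper": 1},{"xyz": [0.08,0.4,0],"turn": 0.017,"gripper": 1},{"xyz": [0.08,0.4,0],"turn": 0.017,"gripper": 1}]'

```text
clock: 6.48
tcp_pos: [0.5768, -0.032, 0.1624]
orientation: [-0.0, 0.835, 0.55, 0.0]
contact_force: [0.4, -0.4, 0.1]
opening: 0.0854
finger_force: 0.0
```

Call:
send_rows --steps '[{"xyz": [0.08,0.4,0],"turn": 0.017,"gripper": 1},{"xyz": [0.08,0.4,0],"turn": 0.017,"gripper": 1},{"xyz": [0.08,0.4,0],"turn": 0.017,"gripper": 1},{"xyz": [0.02,0.2,0],"turn": 0.017,"gripper": 1},{"xyz": [0,0,0],"turn": 0.017,"gripper": 1}]'

```text
clock: 6.9
tcp_pos: [0.5897, 0.0407, 0.1624]
orientation: [-0.001, 0.659, 0.753, 0.001]
contact_force: [0.9, 0.4, -0.1]
opening: 0.0854
finger_force: 0.0
```

```bash
python3 - <<'E'
from h import *
imaging.get_image("scene")
s=telemetry.observe(); print({k:np.round(v,3).tolist() for k,v in s.items()})
im=imaging.get_image("wrist"); cv2.imwrite("pics/w2.png",im[:,:,::-1])
for r in imaging.trace("wrist","knob_grip")[:1]: 
    c,rad=cv2.minEnclosingCircle(cv2.findNonZero(r["mask"].astype(np.uint8))); print(r["p"],r["point"],watz(r["point"],.083,s),c,rad)
E
```

```text
{'clock': 6.95, 'joint_positions': [0.369, 0.374, -0.634, 1.617, 0.231, 1.227, -0.17], 'qvel': [0.008, -0.01, 0.047, 0.006, -0.011, -0.002, -0.232], 'joint_efforts': [-1.397, -57.266, -8.737, -36.853, -0.238, -0.067, -2.234], 'tcp_pos': [0.59, 0.039, 0.162], 'orientation': [-0.0, 0.656, 0.755, 0.0], 'contact_force': [-0.262, -0.379, 0.254], 'wrist_torque': [0.014, 0.002, 0.025], 'finger_force': 0.0, 'opening': 0.086}
0.72 [308.8, 279.8] [0.58668064 0.01828144 0.083     ] (308.5, 283.0) 36.003570556640625
```

View pics/w2.png

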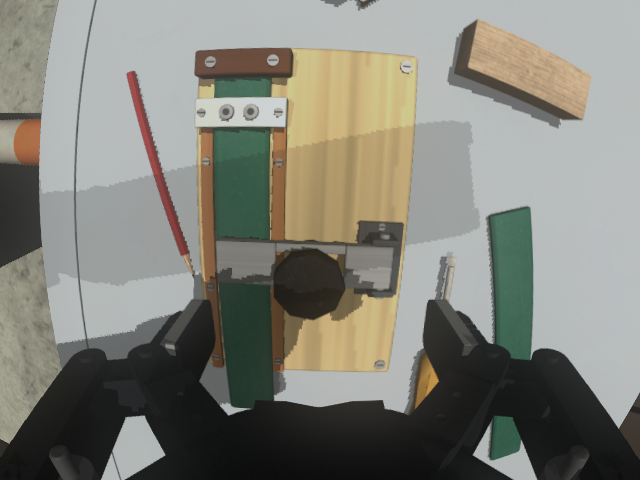

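The slat's far end touches the dark stop at about (243,77), so it is home. The knob head is at about (308,282), an 11-sided lump that looks nearly round, and the fingers straddle it. I'll centre over it, descend and close.

Call:
send_rows --steps '[{"xyz": [-0.07,-0.22,0],"turn": 0,"gripper": 1},{"xyz": [0,-0.22,-0.4],"turn": 0,"gripper": 1},{"xyz": [0,0,-0.6],"turn": 0,"gripper": 1},{"xyz": [0,0,-0.6],"turn": 0,"gripper": 1},{"xyz": [0,0,-0.5],"turn": 0,"gripper": 1}]'

```text
clock: 7.47
tcp_pos: [0.5853, 0.0133, 0.0556]
orientation: [0.0, 0.664, 0.748, -0.001]
contact_force: [0.7, 0.0, -0.1]
opening: 0.0857
finger_force: 0.0
```

Call:
send_rows --steps '[{"xyz": [0,0,0],"turn": 0,"gripper": 0.5},{"xyz": [0,0,0],"turn": 0,"gripper": 0.4},{"xyz": [0,0,0],"turn": 0,"gripper": 0.3},{"xyz": [0,0,0],"turn": 0,"gripper": 0.3},{"xyz": [0,0,0],"turn": 0,"gripper": 0.3}]'

```text
clock: 7.88
tcp_pos: [0.5871, 0.0156, 0.0592]
orientation: [0.001, 0.662, 0.749, 0.001]
contact_force: [-0.4, 1.5, 0.3]
opening: 0.0556
finger_force: 0.0
```

```bash
cat > st.py <<'E'
from h import *
s=telemetry.observe()
for k in ("clock","joint_positions","tcp_pos","orientation","contact_force","wrist_torque","finger_force","opening"): print(k,np.round(s[k],4).tolist())
E
python3 st.py; python3 - <<'E'
from h import *
im=imaging.get_image("wrist"); cv2.imwrite("pics/w3.png",im[:,:,::-1])
E
```

```text
clock 7.8833
joint_positions [0.3729, 0.4722, -0.5906, 1.7238, 0.3, 1.034, -0.1984]
tcp_pos [0.5871, 0.0156, 0.0592]
orientation [0.0011, 0.6622, 0.7493, 0.0009]
contact_force [-0.3767, 1.4828, 0.3073]
wrist_torque [0.0048, 0.0626, -0.0173]
finger_force 0.0
opening 0.0556
```

View pics/w3.png

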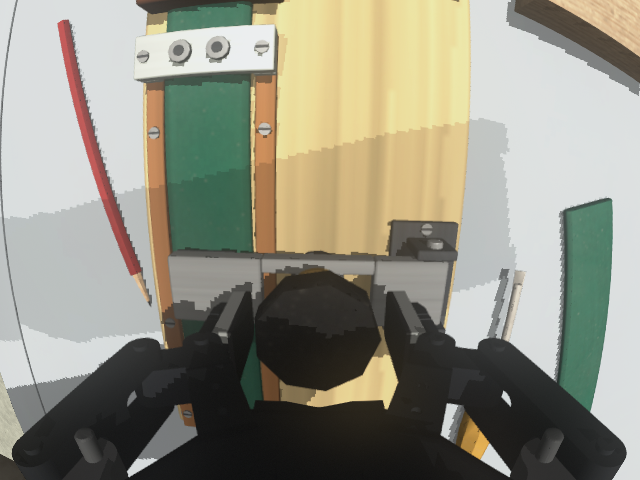

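The fingers straddle the knob evenly: its centre is at (318,330), with the pads at 232 and 405. Next I'll check the knob's offset along the pads.

```bash
python3 - <<'E'
from h import *
s=telemetry.observe(); print(s["tcp_pos"],[watz(p,.087,s).round(4) for p in ((317.5,330),(317.5,271),(317.5,390),(256,330),(380,330))])
E
```

```text
[0.58687653 0.0156403  0.05882886] [array([0.5863, 0.0197, 0.087 ]), array([0.5836, 0.0419, 0.087 ]), array([ 0.5897, -0.0076,  0.087 ]), array([0.5646, 0.0166, 0.087 ]), array([0.6085, 0.0221, 0.087 ])]
```

Call:
send_rows --steps '[{"xyz": [0,0.04,0],"turn": 0,"gripper": 0.3},{"xyz": [0,0,0],"turn": 0,"gripper": -1},{"xyz": [0,0,0],"turn": 0,"gripper": -1},{"xyz": [0,0,0],"turn": 0,"gripper": -1},{"xyz": [0,0,0],"turn": 0,"gripper": -1}]'

```text
clock: 8.35
tcp_pos: [0.5862, 0.0181, 0.0583]
orientation: [0.0, 0.662, 0.75, 0.0]
contact_force: [-4.1, -0.0, 8.4]
opening: 0.0475
finger_force: 60.4
```

Call:
send_rows --steps '[{"xyz": [0,0,0],"turn": 0,"gripper": -1},{"xyz": [0,0,0],"turn": 0,"gripper": -1},{"xyz": [0,0,0],"turn": 0,"gripper": -1},{"xyz": [0,0,0],"turn": 0,"gripper": -1},{"xyz": [0,0,0],"turn": 0,"gripper": -1}]'

```text
clock: 8.77
tcp_pos: [0.5862, 0.0181, 0.0583]
orientation: [0.0, 0.662, 0.75, 0.0]
contact_force: [-4.2, -0.8, 7.0]
opening: 0.0474
finger_force: 60.4
```

```bash
python3 st.py
```

```text
clock 8.7667
joint_positions [0.3692, 0.4734, -0.5914, 1.7246, 0.3003, 1.0347, -0.2022]
tcp_pos [0.5862, 0.0181, 0.0583]
orientation [0.0002, 0.6619, 0.7496, 0.0002]
contact_force [-4.2481, -0.8061, 7.0055]
wrist_torque [-0.0019, 0.634, 0.0286]
finger_force 60.3767
opening 0.0474
```

The grip closed on the head with a downward press of about 7 N. I'll ease the press, centre on x, and begin turning back.

Call:
send_rows --steps '[{"xyz": [-0.02,0,0.01],"turn": 0,"gripper": -1},{"xyz": [0,0,0],"turn": 0.01,"gripper": -1},{"xyz": [0,0,0.001],"turn": 0.01,"gripper": -1},{"xyz": [0,0,0.001],"turn": 0.01,"gripper": -1},{"xyz": [0,0,0.001],"turn": 0.01,"gripper": -1}]'

```text
clock: 9.18
tcp_pos: [0.5853, 0.0179, 0.0586]
orientation: [0.0, 0.562, 0.827, 0.0]
contact_force: [-1.4, -0.3, 4.1]
opening: 0.0479
finger_force: 61.9
```

```bash
python3 st.py
```

```text
clock 9.1833
joint_positions [0.4067, 0.4832, -0.639, 1.7251, 0.3271, 1.0412, 0.0335]
tcp_pos [0.5853, 0.0179, 0.0586]
orientation [0.0003, 0.5615, 0.8274, 0.0002]
contact_force [-1.4348, -0.2884, 4.1048]
wrist_torque [-0.1093, 0.3317, -0.0723]
finger_force 61.9202
opening 0.0479
```

Call:
send_rows --steps '[{"xyz": [0,0,0],"turn": 0.01,"gripper": -1},{"xyz": [0,0,0],"turn": 0.01,"gripper": -1},{"xyz": [0,0,0.001],"turn": 0.01,"gripper": -1},{"xyz": [0,0,0.001],"turn": 0.01,"gripper": -1},{"xyz": [0,0,0.001],"turn": 0.01,"gripper": -1}]'

```text
clock: 9.6
tcp_pos: [0.5845, 0.0173, 0.0586]
orientation: [-0.0, 0.425, 0.905, -0.001]
contact_force: [-5.9, -2.7, 7.6]
opening: 0.0481
finger_force: 62.1
```

```bash
python3 st.py
```

```text
clock 9.6
joint_positions [0.4516, 0.4994, -0.6978, 1.7232, 0.3629, 1.0531, 0.3231]
tcp_pos [0.5845, 0.0173, 0.0586]
orientation [-0.0003, 0.4253, 0.905, -0.0007]
contact_force [-5.9417, -2.6836, 7.6373]
wrist_torque [-0.5171, 1.1447, -0.1111]
finger_force 62.1152
opening 0.0481
```

Call:
send_rows --steps '[{"xyz": [-0.025,-0.012,0.008],"turn": 0,"gripper": -1},{"xyz": [-0.003,-0.002,0.001],"turn": 0.01,"gripper": -1},{"xyz": [-0.003,-0.002,0.001],"turn": 0.01,"gripper": -1},{"xyz": [-0.003,-0.002,0.001],"turn": 0.01,"gripper": -1},{"xyz": [-0.003,-0.002,0.001],"turn": 0.01,"gripper": -1}]'

```text
clock: 10.02
tcp_pos: [0.5837, 0.0167, 0.0591]
orientation: [0.001, 0.309, 0.951, 0.0]
contact_force: [2.4, -0.7, 0.9]
opening: 0.0471
finger_force: 62.0
```

```bash
python3 st.py
```

```text
clock 10.0167
joint_positions [0.4905, 0.5106, -0.7464, 1.7255, 0.3906, 1.0587, 0.5555]
tcp_pos [0.5837, 0.0167, 0.0591]
orientation [0.0006, 0.309, 0.9511, 0.0003]
contact_force [2.4208, -0.7489, 0.8957]
wrist_torque [-0.056, -0.3753, 0.0082]
finger_force 62.0065
opening 0.0471
```

The press force has vanished, so the thread may have dropped. I'll press down without turning to see.

Call:
send_rows --steps '[{"xyz": [0.008,0,-0.01],"turn": 0,"gripper": -1},{"xyz": [0,0,-0.01],"turn": 0,"gripper": -1},{"xyz": [0,0,-0.01],"turn": 0,"gripper": -1},{"xyz": [0,0,0],"turn": 0,"gripper": -1},{"xyz": [0,0,0],"turn": 0,"gripper": -1}]'

```text
clock: 10.43
tcp_pos: [0.5838, 0.0168, 0.0585]
orientation: [0.0, 0.311, 0.95, -0.0]
contact_force: [-5.3, -0.8, 13.8]
opening: 0.0477
finger_force: 63.1
```

```bash
python3 st.py
```

```text
clock 10.4333
joint_positions [0.4887, 0.5117, -0.745, 1.7249, 0.3916, 1.0588, 0.5499]
tcp_pos [0.5838, 0.0168, 0.0585]
orientation [0.0005, 0.3112, 0.9503, -0.0002]
contact_force [-5.2931, -0.8262, 13.8126]
wrist_torque [-0.2897, 1.0505, 0.0923]
finger_force 63.0698
opening 0.0477
```

Call:
send_rows --steps '[{"xyz": [-0.006,0,0.013],"turn": 0,"gripper": -1},{"xyz": [-0.001,-0.001,0.001],"turn": 0.01,"gripper": -1},{"xyz": [-0.001,-0.001,0.001],"turn": 0.01,"gripper": -1},{"xyz": [-0.001,-0.001,0.001],"turn": 0.01,"gripper": -1},{"xyz": [0,0,0],"turn": 0,"gripper": -1}]'

```text
clock: 10.85
tcp_pos: [0.5834, 0.0162, 0.0588]
orientation: [0.0, 0.219, 0.976, -0.0]
contact_force: [-1.7, -2.0, 7.9]
opening: 0.0481
finger_force: 62.5
```

```bash
python3 st.py
```

```text
clock 10.85
joint_positions [0.5169, 0.5231, -0.7818, 1.7245, 0.4146, 1.0664, 0.7271]
tcp_pos [0.5834, 0.0162, 0.0588]
orientation [0.0004, 0.2186, 0.9758, -0.0002]
contact_force [-1.7389, -1.9644, 7.8513]
wrist_torque [-0.3742, 0.3981, 0.074]
finger_force 62.4885
opening 0.0481
```

Call:
send_rows --steps '[{"xyz": [-0.006,-0.006,0.004],"turn": 0.01,"gripper": -1},{"xyz": [-0.002,-0.002,0.001],"turn": 0.01,"gripper": -1},{"xyz": [-0.002,-0.002,0.001],"turn": 0.01,"gripper": -1},{"xyz": [-0.002,-0.002,0.001],"turn": 0.01,"gripper": -1},{"xyz": [0,0,0],"turn": 0,"gripper": -1}]'

```text
clock: 11.27
tcp_pos: [0.5831, 0.0154, 0.0589]
orientation: [0.001, 0.095, 0.995, -0.0]
contact_force: [0.8, -2.4, 5.1]
opening: 0.0474
finger_force: 62.4
```

```bash
python3 st.py
```

```text
clock 11.2667
joint_positions [0.5534, 0.5396, -0.83, 1.7242, 0.4461, 1.0765, 0.9575]
tcp_pos [0.5831, 0.0154, 0.0589]
orientation [0.0005, 0.0951, 0.9955, -0.0002]
contact_force [0.8176, -2.3618, 5.1175]
wrist_torque [-0.5831, -0.0916, 0.0291]
finger_force 62.3608
opening 0.0474
```

Call:
send_rows --steps '[{"xyz": [0.002,-0.008,0.001],"turn": 0.01,"gripper": -1},{"xyz": [0,-0.003,0.001],"turn": 0.01,"gripper": -1},{"xyz": [0,-0.003,0.001],"turn": 0.01,"gripper": -1},{"xyz": [0,-0.003,0.001],"turn": 0.01,"gripper": -1},{"xyz": [0,0,0],"turn": 0,"gripper": -1}]'

```text
clock: 11.68
tcp_pos: [0.5829, 0.0146, 0.0586]
orientation: [0.0, -0.03, 1.0, -0.0]
contact_force: [2.4, -2.3, 1.5]
opening: 0.0472
finger_force: 62.1
```

```bash
python3 st.py
```

```text
clock 11.6833
joint_positions [0.5883, 0.5595, -0.8777, 1.7227, 0.4794, 1.0887, 1.187]
tcp_pos [0.5829, 0.0146, 0.0586]
orientation [0.0002, -0.0299, 0.9996, -0.0002]
contact_force [2.4218, -2.3475, 1.4887]
wrist_torque [-0.5804, -0.3736, 0.0474]
finger_force 62.0738
opening 0.0472
```

The TCP went down although commanded up, so it is probably the drop. I'll probe downwards.

Call:
send_rows --steps '[{"xyz": [0.006,-0.008,-0.006],"turn": 0,"gripper": -1},{"xyz": [0,0,-0.006],"turn": 0,"gripper": -1},{"xyz": [0,0,-0.006],"turn": 0,"gripper": -1},{"xyz": [0,0,0],"turn": 0,"gripper": -1},{"xyz": [0,0,0],"turn": 0,"gripper": -1}]'

```text
clock: 12.1
tcp_pos: [0.583, 0.0146, 0.0577]
orientation: [0.0, -0.03, 1.0, -0.0]
contact_force: [0.5, -3.3, 4.7]
opening: 0.0477
finger_force: 62.2
```

```bash
python3 st.py
```

```text
clock 12.1
joint_positions [0.5874, 0.5608, -0.8766, 1.7229, 0.4801, 1.0877, 1.1867]
tcp_pos [0.583, 0.0146, 0.0577]
orientation [0.0, -0.0299, 0.9996, -0.0001]
contact_force [0.4683, -3.3421, 4.7302]
wrist_torque [-0.5905, -0.062, 0.007]
finger_force 62.1615
opening 0.0477
```

Call:
send_rows --steps '[{"xyz": [0,-0.01,-0.01],"turn": 0,"gripper": -1},{"xyz": [0,0,-0.01],"turn": 0,"gripper": -1},{"xyz": [0,0,0],"turn": 0,"gripper": -1},{"xyz": [0,0,0],"turn": 0,"gripper": -1},{"xyz": [0,0,0],"turn": 0,"gripper": -1}]'

```text
clock: 12.52
tcp_pos: [0.5829, 0.0145, 0.0564]
orientation: [-0.0, -0.031, 1.0, 0.0]
contact_force: [3.3, 0.3, -3.7]
opening: 0.0478
finger_force: 62.1
```

```bash
python3 st.py
```

```text
clock 12.5167
joint_positions [0.5876, 0.5627, -0.8762, 1.7238, 0.481, 1.0855, 1.1878]
tcp_pos [0.5829, 0.0145, 0.0564]
orientation [-0.0001, -0.0306, 0.9995, 0.0003]
contact_force [3.297, 0.2833, -3.6677]
wrist_torque [0.004, -0.7512, -0.0421]
finger_force 62.0973
opening 0.0478
```

It gave way, and now pulls downward. I'll follow it down until it is seated.

Call:
send_rows --steps '[{"xyz": [0.01,0,-0.015],"turn": 0,"gripper": -1},{"xyz": [0,0,-0.015],"turn": 0,"gripper": -1},{"xyz": [0,0,0],"turn": 0,"gripper": -1},{"xyz": [0,0,0],"turn": 0,"gripper": -1},{"xyz": [0,0,0],"turn": 0,"gripper": -1}]'

```text
clock: 12.93
tcp_pos: [0.5831, 0.0145, 0.0551]
orientation: [-0.0, -0.031, 1.0, 0.0]
contact_force: [-1.0, 1.3, -0.8]
opening: 0.048
finger_force: 62.2
```

```bash
python3 st.py
```

```text
clock 12.9333
joint_positions [0.5861, 0.5649, -0.8748, 1.7237, 0.4829, 1.0845, 1.1868]
tcp_pos [0.5831, 0.0145, 0.0551]
orientation [-0.0004, -0.0307, 0.9995, 0.0001]
contact_force [-1.004, 1.2853, -0.8454]
wrist_torque [0.1617, 0.167, -0.0684]
finger_force 62.2386
opening 0.048
```

Call:
send_rows --steps '[{"xyz": [-0.003,0.004,-0.012],"turn": 0,"gripper": -1},{"xyz": [0,0,-0.012],"turn": 0,"gripper": -1},{"xyz": [0,0,0],"turn": 0,"gripper": -1},{"xyz": [0,0,0],"turn": 0,"gripper": -1},{"xyz": [0,0,0],"turn": 0,"gripper": -1}]'

```text
clock: 13.35
tcp_pos: [0.5832, 0.0145, 0.0546]
orientation: [-0.0, -0.031, 1.0, -0.0]
contact_force: [-3.2, -0.7, 6.7]
opening: 0.0477
finger_force: 62.8
```

```bash
python3 st.py
```

```text
clock 13.35
joint_positions [0.5854, 0.5653, -0.8743, 1.7241, 0.4841, 1.0833, 1.1855]
tcp_pos [0.5832, 0.0145, 0.0546]
orientation [-0.0001, -0.0306, 0.9995, -0.0002]
contact_force [-3.1524, -0.6715, 6.6738]
wrist_torque [-0.0486, 0.7832, -0.0084]
finger_force 62.8323
opening 0.0477
```

It is seated after a drop of about 4.5 mm, at 1.5 rad back. The motion shows the knob axis at about (0.586, 0.015). I'll engage the thread a little, then regrip centred.

Call:
send_rows --steps '[{"xyz": [-0.004,0,0.004],"turn": 0,"gripper": -1},{"xyz": [0,0.004,-0.001],"turn": -0.01,"gripper": -1},{"xyz": [0,0.004,-0.001],"turn": -0.01,"gripper": -1},{"xyz": [0,0.004,-0.001],"turn": -0.01,"gripper": -1},{"xyz": [0,0.004,-0.001],"turn": -0.01,"gripper": -1}]'

```text
clock: 13.77
tcp_pos: [0.5832, 0.0154, 0.0545]
orientation: [0.0, 0.096, 0.995, -0.0]
contact_force: [-2.1, 0.3, 3.3]
opening: 0.0478
finger_force: 62.7
```

Call:
send_rows --steps '[{"xyz": [0.001,0.004,-0.001],"turn": -0.01,"gripper": -1},{"xyz": [0.001,0.004,-0.001],"turn": -0.01,"gripper": -1},{"xyz": [0.001,0.004,-0.001],"turn": -0.01,"gripper": -1},{"xyz": [0,0,0],"turn": 0,"gripper": -1},{"xyz": [0,0,0],"turn": 0,"gripper": -1}]'

```text
clock: 14.18
tcp_pos: [0.5834, 0.016, 0.0542]
orientation: [0.0, 0.187, 0.982, -0.0]
contact_force: [-2.4, -0.3, 4.7]
opening: 0.0475
finger_force: 62.7
```

```bash
python3 st.py
```

```text
clock 14.1833
joint_positions [0.523, 0.5327, -0.7898, 1.7272, 0.4261, 1.0614, 0.784]
tcp_pos [0.5834, 0.016, 0.0542]
orientation [0.0002, 0.1872, 0.9823, -0.0]
contact_force [-2.4332, -0.3232, 4.6949]
wrist_torque [0.0437, 0.4746, -0.0422]
finger_force 62.7202
opening 0.0475
```

Quick engagement test: lift slightly and see whether the thread holds.

Call:
send_rows --steps '[{"xyz": [0,0,0.01],"turn": 0,"gripper": -1},{"xyz": [0,0,0.01],"turn": 0,"gripper": -1},{"xyz": [0,0,0],"turn": 0,"gripper": -1},{"xyz": [0,0,0],"turn": 0,"gripper": -1},{"xyz": [0,0,0],"turn": 0,"gripper": -1}]'

```text
clock: 14.6
tcp_pos: [0.5833, 0.016, 0.0547]
orientation: [0.0, 0.188, 0.982, 0.0]
contact_force: [1.7, 2.1, -0.8]
opening: 0.0475
finger_force: 62.5
```

```bash
python3 st.py
```

```text
clock 14.6
joint_positions [0.5238, 0.5322, -0.7903, 1.7269, 0.4251, 1.0623, 0.7834]
tcp_pos [0.5833, 0.016, 0.0547]
orientation [0.0, 0.188, 0.9822, 0.0002]
contact_force [1.7407, 2.0903, -0.8061]
wrist_torque [0.2347, -0.2229, 0.027]
finger_force 62.46
opening 0.0475
```

Call:
send_rows --steps '[{"xyz": [0,0,0.01],"turn": 0,"gripper": -1},{"xyz": [0,0,0.01],"turn": 0,"gripper": -1},{"xyz": [0,0,0],"turn": 0,"gripper": -1},{"xyz": [0,0,0],"turn": 0,"gripper": -1},{"xyz": [0,0,0],"turn": 0,"gripper": -1}]'

```text
clock: 15.02
tcp_pos: [0.5832, 0.016, 0.0557]
orientation: [-0.0, 0.188, 0.982, 0.0]
contact_force: [1.5, 2.4, -4.6]
opening: 0.0477
finger_force: 62.4
```

```bash
python3 st.py
```

```text
clock 15.0167
joint_positions [0.5242, 0.5308, -0.7908, 1.7263, 0.4239, 1.064, 0.7838]
tcp_pos [0.5832, 0.016, 0.0557]
orientation [-0.0, 0.1882, 0.9821, 0.0002]
contact_force [1.5382, 2.3969, -4.6142]
wrist_torque [0.5226, -0.5032, 0.0297]
finger_force 62.4064
opening 0.0477
```

Call:
send_rows --steps '[{"xyz": [0,0,0.01],"turn": 0,"gripper": -1},{"xyz": [0,0,0.006],"turn": 0,"gripper": -1},{"xyz": [0,0,0],"turn": 0,"gripper": -1},{"xyz": [0,0,0],"turn": 0,"gripper": -1},{"xyz": [0,0,0],"turn": 0,"gripper": -1}]'

```text
clock: 15.43
tcp_pos: [0.5831, 0.0159, 0.0561]
orientation: [-0.0, 0.188, 0.982, 0.0]
contact_force: [4.8, 3.8, -10.6]
opening: 0.0476
finger_force: 63.5
```

```bash
python3 st.py
```

```text
clock 15.4333
joint_positions [0.5247, 0.5303, -0.7912, 1.7261, 0.4231, 1.0647, 0.7844]
tcp_pos [0.5831, 0.0159, 0.0561]
orientation [-0.0001, 0.1882, 0.9821, 0.0003]
contact_force [4.752, 3.8112, -10.6499]
wrist_torque [0.6003, -1.0802, 0.0502]
finger_force 63.5463
opening 0.0476
```

The thread holds against the lift with about 1 mm of play, so it is engaged. I'll lower again, release, centre, rewind the wrist and regrip.

Call:
send_rows --steps '[{"xyz": [0,0,-0.025],"turn": 0,"gripper": -1},{"xyz": [0,0,-0.02],"turn": 0,"gripper": -1},{"xyz": [0,0,0],"turn": 0,"gripper": 0.6},{"xyz": [0,0,0],"turn": 0,"gripper": 0.6},{"xyz": [0,0,0],"turn": 0,"gripper": 0.6}]'

```text
clock: 15.85
tcp_pos: [0.5832, 0.0154, 0.0545]
orientation: [-0.0, 0.188, 0.982, -0.0]
contact_force: [-0.7, 0.1, 0.6]
opening: 0.0682
finger_force: 0.0
```

Call:
send_rows --steps '[{"xyz": [0.06,-0.02,0],"turn": 0,"gripper": 0.6},{"xyz": [0,0,0],"turn": 0.018,"gripper": 0.6},{"xyz": [0,0,0],"turn": 0.018,"gripper": 0.6},{"xyz": [0,0,0],"turn": 0.018,"gripper": 0.6},{"xyz": [0,0,0],"turn": 0.018,"gripper": 0.6}]'

```text
clock: 16.27
tcp_pos: [0.5864, 0.0145, 0.0545]
orientation: [0.0, -0.039, 0.999, -0.0]
contact_force: [-0.3, 0.4, -0.7]
opening: 0.0684
finger_force: 0.0
```

Call:
send_rows --steps '[{"xyz": [0,0,0],"turn": 0.018,"gripper": 0.6},{"xyz": [0,0,0],"turn": 0.018,"gripper": 0.6},{"xyz": [0,0,0],"turn": 0.018,"gripper": 0.6},{"xyz": [0,0,0],"turn": 0.018,"gripper": 0.6},{"xyz": [0,0,0],"turn": 0.018,"gripper": 0.6}]'

```text
clock: 16.68
tcp_pos: [0.5865, 0.0144, 0.0545]
orientation: [-0.0, -0.317, 0.949, -0.0]
contact_force: [-0.9, 0.3, -0.5]
opening: 0.0685
finger_force: 0.0
```

Call:
send_rows --steps '[{"xyz": [0,0,0],"turn": 0.018,"gripper": 0.6},{"xyz": [0,0,0],"turn": 0.018,"gripper": 0.6},{"xyz": [0,0,0],"turn": 0.018,"gripper": 0.6},{"xyz": [0,0,0],"turn": 0,"gripper": 0.6},{"xyz": [0,0,0],"turn": 0,"gripper": 0.6}]'

```text
clock: 17.1
tcp_pos: [0.5863, 0.0146, 0.0543]
orientation: [-0.0, -0.468, 0.884, 0.0]
contact_force: [-1.0, -0.6, 0.3]
opening: 0.0685
finger_force: 0.0
```

```bash
python3 st.py; python3 - <<'E'
from h import *
im=imaging.get_image("wrist"); cv2.imwrite("pics/w4.png",im[:,:,::-1])
E
```

```text
clock 17.1
joint_positions [0.6929, 0.6581, -1.0441, 1.7107, 0.6196, 1.1432, 2.0135]
tcp_pos [0.5863, 0.0146, 0.0543]
orientation [-0.0, -0.4682, 0.8836, 0.0002]
contact_force [-1.0303, -0.6328, 0.2791]
wrist_torque [0.0007, 0.015, 0.0055]
finger_force 0.0
opening 0.0685
```

View pics/w4.png

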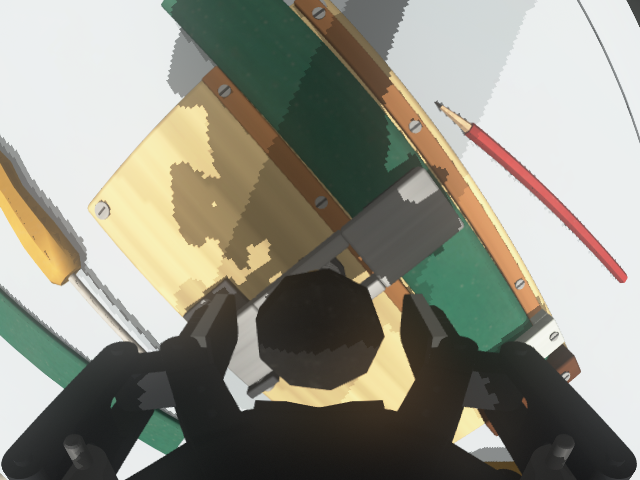

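The view shows the knob centred between the pads: its centre is at (320,329), with the pads at 222 and 420. I'll grip and turn forwards.

Call:
send_rows --steps '[{"xyz": [0,0,0],"turn": 0,"gripper": -1},{"xyz": [0,0,0],"turn": 0,"gripper": -1},{"xyz": [0,0,0],"turn": 0,"gripper": -1},{"xyz": [0,0,0],"turn": 0,"gripper": -1},{"xyz": [0,0,0],"turn": 0,"gripper": -1}]'

```text
clock: 17.57
tcp_pos: [0.5861, 0.015, 0.0548]
orientation: [-0.0, -0.469, 0.883, -0.0]
contact_force: [-3.1, -0.7, 6.0]
opening: 0.0476
finger_force: 60.8
```

```bash
python3 st.py
```

```text
clock 17.5667
joint_positions [0.6923, 0.657, -1.0446, 1.711, 0.6193, 1.1439, 2.0153]
tcp_pos [0.5861, 0.015, 0.0548]
orientation [-0.0002, -0.4694, 0.883, -0.0001]
contact_force [-3.0733, -0.7264, 6.0457]
wrist_torque [-0.1126, 0.6974, -0.0215]
finger_force 60.8139
opening 0.0476
```

Call:
send_rows --steps '[{"xyz": [-0.004,0,0.003],"turn": -0.01,"gripper": -1},{"xyz": [0,0,-0.001],"turn": -0.01,"gripper": -1},{"xyz": [0,0,-0.001],"turn": -0.01,"gripper": -1},{"xyz": [0,0,-0.001],"turn": -0.01,"gripper": -1},{"xyz": [0,0,-0.001],"turn": -0.01,"gripper": -1}]'

```text
clock: 17.98
tcp_pos: [0.5861, 0.0151, 0.0547]
orientation: [0.0, -0.324, 0.946, -0.0]
contact_force: [-0.6, 0.4, 2.7]
opening: 0.0475
finger_force: 61.2
```

```bash
cat >> st.py <<'E'
w,x,y,z=s["orientation"]; a=2*np.arctan2(y,x)
fwd=(3.202-a)%(2*np.pi); print("yaw",a,"fwd total (2nd grip: from drop; offset .439-1.467)",fwd)
E
python3 st.py
```

```text
clock 17.9833
joint_positions [0.656, 0.6241, -0.9857, 1.7132, 0.5718, 1.1209, 1.7283]
tcp_pos [0.5861, 0.0151, 0.0547]
orientation [0.0002, -0.3241, 0.946, -0.0001]
contact_force [-0.6328, 0.3605, 2.6741]
wrist_torque [0.0591, 0.2885, 0.0553]
finger_force 61.2001
opening 0.0475
yaw 3.801805696263951 fwd total (2nd grip: from drop; offset .439-1.467) 5.683379610915635
```

The torque of 0.055 N m matches free turning. I'll continue.

Call:
send_rows --steps '[{"xyz": [0,0,-0.001],"turn": -0.01,"gripper": -1},{"xyz": [0,0,-0.001],"turn": -0.01,"gripper": -1},{"xyz": [0,0,-0.001],"turn": -0.01,"gripper": -1},{"xyz": [0,0,-0.001],"turn": -0.01,"gripper": -1},{"xyz": [0,0,-0.001],"turn": -0.01,"gripper": -1}]'

```text
clock: 18.4
tcp_pos: [0.5863, 0.0152, 0.0546]
orientation: [0.0, -0.172, 0.985, -0.0]
contact_force: [-1.4, 1.4, 3.7]
opening: 0.0477
finger_force: 61.2
```

```bash
sed -i '/^fwd/d' st.py; echo 'print("F",.44+(4.119-a%(2*np.pi)))' >> st.py; python3 st.py | grep -E "tcp|force|torque|F"
```

```text
tcp_pos [0.5863, 0.0152, 0.0546]
contact_force [-1.412, 1.407, 3.6621]
wrist_torque [0.023, 0.2929, 0.0985]
finger_force 61.2278
F 1.0712677123087535
```

Call:
send_rows --steps '[{"xyz": [0,0,-0.001],"turn": -0.01,"gripper": -1},{"xyz": [0,0,-0.001],"turn": -0.01,"gripper": -1},{"xyz": [0,0,-0.001],"turn": -0.01,"gripper": -1},{"xyz": [0,0,-0.001],"turn": -0.01,"gripper": -1},{"xyz": [0,0,-0.001],"turn": -0.01,"gripper": -1}]'

```text
clock: 18.82
tcp_pos: [0.5865, 0.0152, 0.0546]
orientation: [0.001, -0.016, 1.0, 0.0]
contact_force: [-1.3, 1.0, 4.4]
opening: 0.0479
finger_force: 61.3
```

```bash
python3 st.py | grep -E "tcp|force|torque|F"
```

```text
tcp_pos [0.5865, 0.0152, 0.0546]
contact_force [-1.3345, 1.042, 4.4142]
wrist_torque [0.0352, 0.2131, 0.0403]
finger_force 61.3102
F 1.385459924456998
```

Call:
send_rows --steps '[{"xyz": [0,0,-0.002],"turn": -0.01,"gripper": -1},{"xyz": [0,0,-0.002],"turn": -0.01,"gripper": -1},{"xyz": [0,0,-0.002],"turn": -0.01,"gripper": -1},{"xyz": [0,0,-0.001],"turn": -0.01,"gripper": -1},{"xyz": [0,0,-0.001],"turn": -0.01,"gripper": -1}]'

```text
clock: 19.23
tcp_pos: [0.5867, 0.0152, 0.0545]
orientation: [0.001, 0.141, 0.99, 0.0]
contact_force: [-0.8, 0.4, 7.3]
opening: 0.0474
finger_force: 61.5
```

```bash
python3 st.py | grep -E "tcp|force|torque|F"
```

```text
tcp_pos [0.5867, 0.0152, 0.0545]
contact_force [-0.8145, 0.4222, 7.2501]
wrist_torque [-0.0395, 0.3224, 0.0949]
finger_force 61.5141
F 1.6996217885555716
```

The hub foot is now resting on the washer while the thread play is taken up. I'll ease the press and keep turning, reading the torque.

Call:
send_rows --steps '[{"xyz": [0,0,0.006],"turn": -0.01,"gripper": -1},{"xyz": [0,0,0],"turn": -0.01,"gripper": -1},{"xyz": [0,0,0],"turn": -0.01,"gripper": -1},{"xyz": [0,0,0],"turn": -0.01,"gripper": -1},{"xyz": [0,0,0],"turn": -0.01,"gripper": -1}]'

```text
clock: 19.65
tcp_pos: [0.5868, 0.0152, 0.0546]
orientation: [0.001, 0.294, 0.956, 0.0]
contact_force: [1.1, 0.6, 4.5]
opening: 0.0478
finger_force: 61.3
```

```bash
python3 st.py | grep -E "tcp|force|torque|F"
```

```text
tcp_pos [0.5868, 0.0152, 0.0546]
contact_force [1.0514, 0.6005, 4.4587]
wrist_torque [0.0339, -0.0698, 0.0709]
finger_force 61.2532
F 2.013778652740267
```

Call:
send_rows --steps '[{"xyz": [0,0,-0.001],"turn": -0.01,"gripper": -1},{"xyz": [0,0,0],"turn": -0.01,"gripper": -1},{"xyz": [0,0,-0.001],"turn": -0.01,"gripper": -1},{"xyz": [0,0,0],"turn": -0.01,"gripper": -1},{"xyz": [0,0,0],"turn": -0.01,"gripper": -1}]'

```text
clock: 20.07
tcp_pos: [0.5869, 0.0151, 0.0545]
orientation: [0.001, 0.44, 0.898, 0.0]
contact_force: [1.5, 0.1, 2.7]
opening: 0.0478
finger_force: 61.2
```

```bash
python3 st.py | grep -E "tcp|force|torque|F"
```

```text
tcp_pos [0.5869, 0.0151, 0.0545]
contact_force [1.4658, 0.0673, 2.6704]
wrist_torque [0.0047, -0.1555, 0.0041]
finger_force 61.2377
F 2.327995651494248
```

Call:
send_rows --steps '[{"xyz": [0,0,-0.001],"turn": -0.01,"gripper": -1},{"xyz": [0,0,-0.001],"turn": -0.01,"gripper": -1},{"xyz": [0,0,-0.001],"turn": -0.01,"gripper": -1},{"xyz": [0,0,-0.001],"turn": -0.01,"gripper": -1},{"xyz": [0,0,-0.001],"turn": -0.01,"gripper": -1}]'

```text
clock: 20.48
tcp_pos: [0.587, 0.015, 0.0543]
orientation: [0.001, 0.575, 0.818, 0.001]
contact_force: [1.0, 0.2, 4.5]
opening: 0.0476
finger_force: 61.3
```

```bash
python3 st.py | grep -E "tcp|force|torque|F"
```

```text
tcp_pos [0.587, 0.015, 0.0543]
contact_force [0.965, 0.2234, 4.511]
wrist_torque [-0.1226, -0.0157, 0.1351]
finger_force 61.3408
F 2.642147056526617
```

Call:
send_rows --steps '[{"xyz": [0,0,-0.001],"turn": -0.01,"gripper": -1},{"xyz": [0,0,-0.001],"turn": -0.01,"gripper": -1},{"xyz": [0,0,-0.001],"turn": -0.01,"gripper": -1},{"xyz": [0,0,-0.001],"turn": -0.01,"gripper": -1},{"xyz": [0,0,-0.001],"turn": -0.01,"gripper": -1}]'

```text
clock: 20.9
tcp_pos: [0.5871, 0.0149, 0.0542]
orientation: [0.001, 0.696, 0.718, 0.001]
contact_force: [0.8, -0.8, 5.7]
opening: 0.0478
finger_force: 61.4
```

```bash
python3 st.py | grep -E "tcp|force|torque|F|joint"
```

```text
joint_positions [0.355, 0.4732, -0.5664, 1.728, 0.2915, 1.0225, -0.2827]
tcp_pos [0.5871, 0.0149, 0.0542]
contact_force [0.8211, -0.8494, 5.6659]
wrist_torque [-0.222, -0.0015, 0.1605]
finger_force 61.4195
F 2.956361815295842
```

```bash
python3 - <<'E'
from h import *
for k in range(8):
    imaging.get_image("scene"); s=telemetry.observe(); print(round(s["clock"],2),s["wrist_torque"][2].round(3),s["contact_force"][2].round(1),s["tcp_pos"][2].round(5))
E
```

```text
20.95 0.005 5.2 0.0542
21.0 -0.013 6.1 0.0542
21.05 -0.051 5.8 0.05418
21.1 -0.0 5.9 0.05418
21.15 -0.04 5.5 0.05417
21.2 -0.059 6.5 0.0542
21.25 -0.051 6.3 0.05417
21.3 -0.042 5.2 0.05418
```

Call:
send_rows --steps '[{"xyz": [0,0,0.003],"turn": -0.006,"gripper": -1},{"xyz": [0,0,-0.001],"turn": -0.006,"gripper": -1},{"xyz": [0,0,0],"turn": -0.006,"gripper": -1},{"xyz": [0,0,-0.001],"turn": -0.006,"gripper": -1},{"xyz": [0,0,0],"turn": -0.006,"gripper": -1}]'

```text
clock: 21.72
tcp_pos: [0.5871, 0.0148, 0.0541]
orientation: [0.001, 0.759, 0.651, 0.001]
contact_force: [2.4, -1.7, 4.4]
opening: 0.0472
finger_force: 61.3
```

```bash
python3 st.py | grep -E "tcp|force|torque|F|joint"
```

```text
joint_positions [0.3282, 0.4657, -0.5318, 1.7295, 0.2717, 1.0176, -0.4547]
tcp_pos [0.5871, 0.0148, 0.0541]
contact_force [2.3918, -1.6759, 4.4333]
wrist_torque [-0.2049, -0.3049, 0.1628]
finger_force 61.2758
F 3.1423236559963277
```

Call:
send_rows --steps '[{"xyz": [0,0,0],"turn": -0.006,"gripper": -1},{"xyz": [0,0,-0.001],"turn": -0.006,"gripper": -1},{"xyz": [0,0,0],"turn": -0.006,"gripper": -1},{"xyz": [0,0,-0.001],"turn": -0.006,"gripper": -1},{"xyz": [0,0,0],"turn": -0.006,"gripper": -1}]'

```text
clock: 22.13
tcp_pos: [0.5871, 0.0146, 0.054]
orientation: [0.001, 0.817, 0.576, 0.001]
contact_force: [2.5, -1.4, 3.6]
opening: 0.0476
finger_force: 61.5
```

```bash
python3 st.py | grep -E "tcp|force|torque|F|joint"
```

```text
joint_positions [0.301, 0.4586, -0.497, 1.731, 0.2523, 1.0131, -0.6295]
tcp_pos [0.5871, 0.0146, 0.054]
contact_force [2.5441, -1.4288, 3.6012]
wrist_torque [-0.3879, -0.4289, 0.1488]
finger_force 61.5319
F 3.331005059086264
```

In motion the torque has risen from about 0.06 to about 0.15 N m and the knob is sinking with the thread, which is firm and within the stated band. I'll ease off, release and lift away.

Call:
send_rows --steps '[{"xyz": [0,0,0.004],"turn": 0,"gripper": -1},{"xyz": [0,0,0],"turn": 0,"gripper": -1},{"xyz": [0,0,0],"turn": 0,"gripper": 0.3},{"xyz": [0,0,0],"turn": 0,"gripper": 1},{"xyz": [0,0,0],"turn": 0,"gripper": 1}]'

```text
clock: 22.55
tcp_pos: [0.5853, 0.0152, 0.0528]
orientation: [-0.001, 0.817, 0.577, -0.001]
contact_force: [-0.6, 0.6, -0.6]
opening: 0.0776
finger_force: 0.0
```

Call:
send_rows --steps '[{"xyz": [0,0,0],"turn": 0,"gripper": 1},{"xyz": [0,0,0],"turn": 0,"gripper": 1},{"xyz": [0,0,0.3],"turn": 0,"gripper": 1},{"xyz": [0,0,0.5],"turn": 0,"gripper": 1},{"xyz": [0,0,0.5],"turn": 0,"gripper": 1}]'

```text
clock: 22.97
tcp_pos: [0.5851, 0.015, 0.1183]
orientation: [-0.001, 0.817, 0.577, -0.001]
contact_force: [0.9, 0.3, -0.1]
opening: 0.0856
finger_force: 0.0
```

Call:
send_rows --steps '[{"xyz": [0,0,0.5],"turn": 0,"gripper": 1},{"xyz": [0,0,0.5],"turn": 0,"gripper": 1},{"xyz": [0,0,0.2],"turn": 0,"gripper": 1},{"xyz": [0,0,0],"turn": 0,"gripper": 1},{"xyz": [0,0,0],"turn": 0,"gripper": 1}]'

```text
clock: 23.38
tcp_pos: [0.5859, 0.0148, 0.1778]
orientation: [0.0, 0.817, 0.577, -0.0]
contact_force: [-0.3, -0.7, -0.2]
opening: 0.0855
finger_force: 0.0
```

```bash
python3 - <<'E'
from h import *
im=imaging.get_image("wrist"); cv2.imwrite("pics/w5.png",im[:,:,::-1])
E
```

```text
(no output)
```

View pics/w5.png

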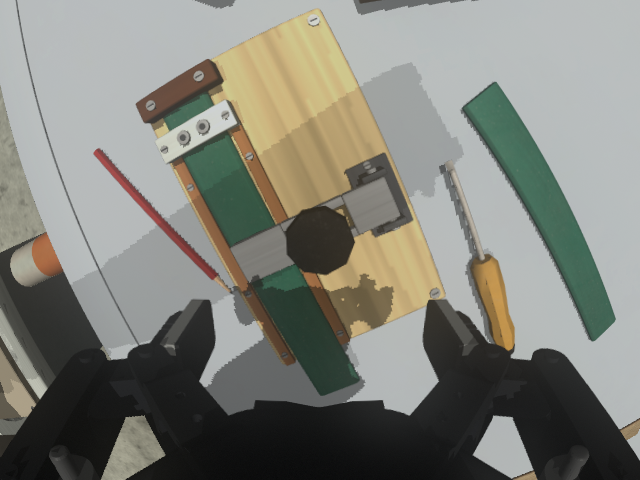

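The final view shows the slat hard against the dark stop at about (200,100), with the strap and knob down. The pencil, screwdriver and spare slat have not been disturbed, and the gripper is clear.

```bash
python3 -c "
from station import close_job
print(close_job())"
```

```text
the job is handed in; nothing more can be done
None
```

The slat is home against the stop and clamped. The knob's thread dropped in after about 1.5 rad of back-turn, then I tightened it to roughly 0.15 N m (single noisy readings, about ±0.03). I released the knob, left the tools and offcut alone, and handed the job in at about 23 s.

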